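# Find the heaviest sample jar in the drum

## Task

Lift the loose lid off the low drum by its knob and lay it flat on the table, knob up, beside the drum. Three look-alike jars stand inside: find the heaviest by feel, lifting jars only a little off the floor of the drum and standing them upright again, and never taking a lighter one out. Take the heaviest out and finish while holding it up in the gripper, upright and still, well above the drum's rim; leave the other things on the table alone.

Things in the scene. Friction and masses are not known exactly. Their poses are not given: they have to be found in the camera images.
- drum: low round fibreboard drum, heavy and fixed, open at the top under its lid: 300 mm outside diameter, wall 5 mm, rim 80 mm above the table, inner floor 6 mm above the table. Origin: centre of its underside, on the table; z up
- lid_knob (a point): middle of the black knob of the drum's loose steel lid (knob 34 mm in diameter, 26 mm tall; this point is at mid-height of the knob, z up along its axis, 25 mm above the top of the lid's steel plate). The lid is a round plate 308 mm in diameter, 10 mm thick in all: the lower 4 mm is a 280 mm disc that sits inside the drum's mouth. It weighs about 0.3 kg. With the lid lying on the table this point is 35 mm above the table, on the drum 111 mm
- jar_a_center (a point): closed cream plastic jar with a black screw cap, 68 mm tall overall; body 56 mm in diameter for the lower 46 mm, cap 53 mm in diameter above. This point is its centre, half-way up, z along its axis. The three jars look exactly alike and stand 90 to 140 mm apart (centre to centre), at least 35 mm clear of the drum wall, on the drum's floor; two weigh 0.24 to 0.36 kg and one 0.51 to 0.61 kg; where the heavy one stands varies
- jar_b_center (a point): closed cream plastic jar with a black screw cap, 68 mm tall overall; body 56 mm in diameter for the lower 46 mm, cap 53 mm in diameter above. This point is its centre, half-way up, z along its axis. The three jars look exactly alike and stand 90 to 140 mm apart (centre to centre), at least 35 mm clear of the drum wall, on the drum's floor; two weigh 0.24 to 0.36 kg and one 0.51 to 0.61 kg; where the heavy one stands varies
- jar_c_center (a point): closed cream plastic jar with a black screw cap, 68 mm tall overall; body 56 mm in diameter for the lower 46 mm, cap 53 mm in diameter above. This point is its centre, half-way up, z along its axis. The three jars look exactly alike and stand 90 to 140 mm apart (centre to centre), at least 35 mm clear of the drum wall, on the drum's floor; two weigh 0.24 to 0.36 kg and one 0.51 to 0.61 kg; where the heavy one stands varies
- lid: the lid itself; origin: centre of its underside, 35 mm below the middle of the knob
- jar_a: the jar of that name (see its centre); origin: centre of its underside, 34 mm below its centre
- jar_b: the jar of that name (see its centre); origin: centre of its underside, 34 mm below its centre
- jar_c: the jar of that name (see its centre); origin: centre of its underside, 34 mm below its centre
- beaker: bystander: white plastic beaker, 72 mm in diameter, 100 mm tall, beyond the work to the right; origin: centre of its underside
- spanner: bystander: steel spanner lying at the far right; origin: its middle, on the table
- scale: bystander: switched-off bench scale, 200 x 220 mm, 55 mm tall, at the left; origin: centre of its underside

How it is judged (in metres and radians):
On the way, in this order (a step that is already met when the one before it is completed fails the run):
1. the lid lies flat on the table beside the drum, knob up, let go (height (world z) of lid_knob below 0.045 m and angle between lid_knob's own z axis and vertical below 0.1 rad and contact force between lid and the fingers below 0.1 N and horizontal distance between lid_knob and drum above 0.28 m), for 0.3 s.
2. the heaviest jar is held up clear of the drum (the two left inside press on its floor with under 4.3 N each) (((height (world z) of jar_a_center above 0.145 m and angle between jar_a_center's own z axis and vertical below 0.4 rad and contact force between jar_a and the fingers above 1 N and contact force between jar_b and drum between 1 and 4.3 N and contact force between jar_c and drum between 1 and 4.3 N) or (height (world z) of jar_b_center above 0.145 m and angle between jar_b_center's own z axis and vertical below 0.4 rad and contact force between jar_b and the fingers above 1 N and contact force between jar_a and drum between 1 and 4.3 N and contact force between jar_c and drum between 1 and 4.3 N) or (height (world z) of jar_c_center above 0.145 m and angle between jar_c_center's own z axis and vertical below 0.4 rad and contact force between jar_c and the fingers above 1 N and contact force between jar_a and drum between 1 and 4.3 N and contact force between jar_b and drum between 1 and 4.3 N))), for 0.3 s.
At the end, for the whole second after the job is handed in: Heaviest jar gripped, still, within 0.4 rad of upright, its centre over 145 mm above the table, carried by nothing else; both lighter jars upright on the drum floor; lid flat on the table, knob up, let go, its centre over 280 mm from the drum's (all of step 1 and ((height (world z) of jar_a_center above 0.145 m and angle between jar_a_center's own z axis and vertical below 0.4 rad and contact force between jar_a and the fingers above 1 N and contact force between jar_a and drum below 0.1 N and contact force between jar_a and lid below 0.1 N and contact force between jar_a and jar_b below 0.1 N and contact force between jar_a and jar_c below 0.1 N and linear speed of each of jar_a, jar_b, jar_c below 0.03 m/s and contact force between jar_b and drum between 1 and 4.3 N and height (world z) of each of jar_b_center, jar_c_center below 0.046 m and angle between each of jar_b_center, jar_c_center's own z axis and vertical below 0.1 rad and horizontal distance between each of jar_b_center, jar_c_center and drum below 0.125 m and contact force between jar_c and drum between 1 and 4.3 N) or (height (world z) of jar_b_center above 0.145 m and angle between jar_b_center's own z axis and vertical below 0.4 rad and contact force between jar_b and the fingers above 1 N and contact force between jar_b and drum below 0.1 N and contact force between jar_b and lid below 0.1 N and contact force between jar_b and jar_a below 0.1 N and contact force between jar_b and jar_c below 0.1 N and linear speed of each of jar_b, jar_a, jar_c below 0.03 m/s and contact force between jar_a and drum between 1 and 4.3 N and height (world z) of each of jar_a_center, jar_c_center below 0.046 m and angle between each of jar_a_center, jar_c_center's own z axis and vertical below 0.1 rad and horizontal distance between each of jar_a_center, jar_c_center and drum below 0.125 m and contact force between jar_c and drum between 1 and 4.3 N) or (height (world z) of jar_c_center above 0.145 m and angle between jar_c_center's own z axis and vertical below 0.4 rad and contact force between jar_c and the fingers above 1 N and contact force between jar_c and drum below 0.1 N and contact force between jar_c and lid below 0.1 N and contact force between jar_c and jar_a below 0.1 N and contact force between jar_c and jar_b below 0.1 N and linear speed of each of jar_c, jar_a, jar_b below 0.03 m/s and contact force between jar_a and drum between 1 and 4.3 N and height (world z) of each of jar_a_center, jar_b_center below 0.046 m and angle between each of jar_a_center, jar_b_center's own z axis and vertical below 0.1 rad and horizontal distance between each of jar_a_center, jar_b_center and drum below 0.125 m and contact force between jar_b and drum between 1 and 4.3 N))); the arm keeps its last pose, push and grip.
It fails at once if a lighter jar is taken out of the drum (its underside more than 20 mm above the rim while the heaviest still stands inside) ((height (world z) of jar_a_center above 0.134 m and contact force between any of jar_b, jar_c and drum above 4.6 N) or (height (world z) of jar_b_center above 0.134 m and contact force between any of jar_a, jar_c and drum above 4.6 N) or (height (world z) of jar_c_center above 0.134 m and contact force between any of jar_a, jar_b and drum above 4.6 N)).
It fails at once if a bystander is moved more than 40 mm or the beaker is tipped over (distance of any of beaker, spanner, scale from where it was at the start of the episode above 0.04 m or angle between beaker's own z axis and vertical above 0.5 rad).
It also fails if it takes over 72 s, if anything falls off the work surface, if the arm or the gripper's body presses on something with over 40 N, if the wrist force passes 120 N, or if a joint passes its speed limit or range.

## Robot

A 6-joint arm with a two-finger parallel gripper is mounted at the origin on the work surface. World frame = base frame: x ahead of the robot, y to its left, z up, the work surface at z = 0. Lengths are in mm, angles in rad, forces in N, time in s.
With the tool pointing down it reaches from about 350 to 775 mm from the base axis. Payload 7.3 kg.
Tool frame: the origin (TCP) lies at the centre of the arm's flange, where the gripper is bolted on; the fingertips stand 178 mm ahead of it and the grasp point (between the pads) lies 159 mm ahead of it; z points along the fingers, y is the direction in which the jaws open and shut (so a half turn about z gives the same grasp; the last joint's range is limited). The gripper opens to 92 mm and grips with 3 to 60 N. Pads are 19 mm wide; open, the fingers measure 130 mm over their backs; the gripper's body (75 mm by 190 mm) begins 47 mm behind the grasp point.
Start: joints at [-1.318, 0.342, 1.524, -0, 1.275, -0.146], TCP at [203.884, -483.797, 404.741] pointing down, gripper open.
Joint ranges: [-2.53, 2.53], [-0.77, 2.02], [0.04, 2.7], [-1, 4.14], [0.28, 2.66], [-3.11, 3.11]. Speed limits (rad/s): [2.57, 2.57, 3.14, 3.14, 3.14, 3.14].

## Interface

Orientations are given as [roll, pitch, yaw] about the fixed x, y, z axes, in that order (R = Rz(yaw) Ry(pitch) Rx(roll)).
In Python, from plant import get_obs, capture, close_job gives the robot as it stands. The module is installed in compiled form; this text tells all that it offers.
- The arm moves only by the shell command python3 -m pendant 'ROWS'. ROWS is JSON, a list of rows, each a list of 3 entries, a list of its own where there are three numbers: the shift along the tool's x, y, z in m, then the turn, a rotation vector about the tool's x, y, z in rad, then the finger opening in m, from 0 to 0.0918. In form: [[[tx, ty, tz], [wx, wy, wz], fingers], ...]. A call has 1 to 10 rows; each row is the pose to reach, as a shift and turn from the pose commanded when the call began, along the tool's axes at that moment; what a row does not reach only later rows make up. A row lasts 1/12 s, in which the tool goes at most 41.7 mm and 7.16 degrees, less where a joint would pass 70% of its speed; a pose out of reach is approached as far as the arm can. A call with a gripper value outside its range is refused whole. The fingers move at their own pace and stop on an object; the grip force is fixed at half the most. Time passes only in rows, so rows that repeat a pose let the fingers close. It gives the time, the measured TCP pose, the force and the opening at its end, in the units of the state.
- get_obs(): the state, without advancing time (a new reading comes with each control period).
- capture(name): name is "scene" or "top" or "wrist"; returns a dict with "color" (420x560x3 uint8, red, green, blue), "mtx" (3x3 intrinsics, pixels), "dist" ([k1, k2, p1, p2, k3] as OpenCV has them; the pictures are not rectified), "rvec" (rotation vector, rad) and "tvec" (3), from world to camera coordinates, as OpenCV has them. Camera axes: x right, y down, z forward; pixel columns grow to the right and rows downward; lengths in mm; the calibration is good to about 2 mm. A picture is of the moment at which its call begins. There is no depth.
- close_job(): hands the job in, once; it reports no verdict.
The state is a dict: "time": time; "joint_positions": joint angles; "dq": joint speeds; "tau": joint torques, N m; "tool_pos": TCP position; "tcp_rot": TCP orientation; "contact_force": force on the tool from outside, world axes, zero at the start; "moment": the same for the moment, N m; "grip_width": finger opening in mm.
Only numpy, scipy, OpenCV 4.12 (cv2) and the standard library are available. Lean on these libraries where they do the work, as an engineer would, in place of code of your own. Each camera call takes 0.05 s, during which the arm holds its last target. There are 200 camera calls.

## Working session

There is one attempt and no reset: what is moved stays moved. The work goes in short steps, Python scripts to look and compute and a shell command to move; the robot and the scene stay as the last step left them, time stands still between calls to the robot, and variables do not carry over. Pictures are saved under pics/ and viewed, about 8 in all and at most 12, crops included, and the job is handed in when it is done.

```bash
mkdir -p pics; cat > h.py <<'E'
import numpy as np, cv2
from plant import get_obs, capture, close_job
from scipy.spatial.transform import Rotation as R
def ray(c,uv):
    p=cv2.undistortPoints(np.array([[uv]],float),c["mtx"],np.array(c["dist"],float))[0,0]
    M=cv2.Rodrigues(np.array(c["rvec"],float))[0]; t=np.array(c["tvec"],float).ravel()
    return -M.T@t, M.T@np.array([p[0],p[1],1])
def onz(c,uv,z):
    o,d=ray(c,uv); return (o+d*(z-o[2])/d[2]).round(1)
def totool(target_xyz):  # shift in tool axes (m) from current TCP
    s=get_obs(); return (R.from_euler('xyz',s["tcp_rot"]).inv().apply(np.array(target_xyz)-np.array(s["tool_pos"]))/1000).round(4)
def save(c,n): cv2.imwrite(f"pics/{n}.png",c["color"][:,:,::-1])
E
python3 - <<'E'
from h import *
s=get_obs(); print(s)
a=capture("top");b=capture("scene")
np.save("top.npy",a,allow_pickle=True)
cv2.imwrite("pics/1.png",cv2.resize(np.vstack([a["color"],b["color"]])[:,:,::-1],(400,600)))
save(a,"top1")
np.save("scene.npy",b,allow_pickle=True)
print(ray(a,(280,210)),ray(b,(280,210)))
E
```

```text
{'time': 0.0, 'joint_positions': array([-1.31796482e+00,  3.42701217e-01,  1.52503264e+00, -1.66098740e-05,
        1.27536978e+00, -1.46029723e-01]), 'dq': array([ 8.75160153e-05, -1.62518583e-04,  2.41056688e-04,  2.79159742e-04,
       -1.66207148e-03, -2.52510453e-04]), 'tau': array([ 8.18914286e-04, -4.31237590e+01, -2.44215095e+01,  7.18236342e-02,
        5.59822388e-02, -1.62210345e-04]), 'tool_pos': array([ 203.86247442, -483.6507088 ,  404.05045938]), 'tcp_rot': array([-3.14009544e+00, -2.04151674e-04,  3.98865927e-01]), 'contact_force': array([-0.55784096, -0.89787545,  0.2052553 ]), 'moment': array([ 0.0449029 , -0.00167729, -0.02295455]), 'grip_width': 92.0175223498653}
(array([ 306.27287807,   -5.5790203 , 1610.8935093 ]), array([ 0.1955068 ,  0.00907521, -0.98069846])) (array([1328.12057949,  369.81200562, 1406.07103271]), array([-0.45931188, -0.24562954, -0.85373984]))
```

View pics/top1.png

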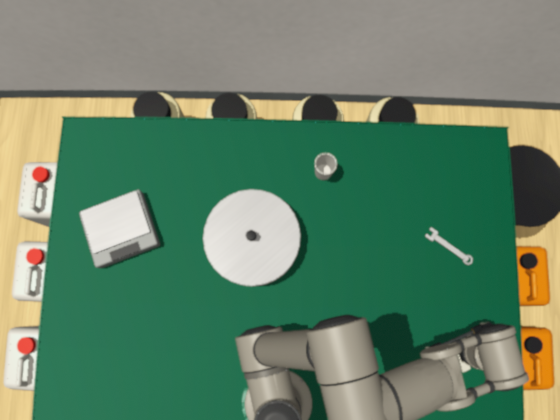

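Top view: lid centred about (252,237), knob (251,236), beaker (325,167), spanner (450,246), scale (119,229). The table right of the drum is free, around (355,255).

```bash
python3 - <<'E'
from h import *
c=np.load("top.npy",allow_pickle=True).item();b=np.load("scene.npy",allow_pickle=True).item()
g=c["color"].astype(int)
m=((g.max(2)<75)).astype(np.uint8); m[:225]=0;m[248:]=0;m[:,:240]=0;m[:,264:]=0
ys,xs=np.nonzero(m);print(len(xs),xs.mean(),ys.mean()); print("knob",onz(c,(xs.mean(),ys.mean()),118))
sat=g.max(2)-g.min(2); m=((g.min(2)>110)).astype(np.uint8); m[:180]=0;m[295:]=0;m[:,:190]=0;m[:,312:]=0
cs=max(cv2.findContours(m,0,2)[0],key=cv2.contourArea); e=cv2.fitEllipse(cs);print(e,"lid",onz(c,e[0],86))
for n,p,z in[("beakerbase",(325,170),50),("sp1",(430,233),5),("sp2",(470,262),5),("scale",(119,229),50),("scaleR",(160,248),50)]:print(n,onz(c,p,z))
save(b,"sc1")
E
```

```text
40 252.45 235.1
knob [522.3  92.2 118. ]
((251.1680908203125, 237.15826416015625), (96.02932739257812, 97.26512145996094), 62.031044006347656) lid [520.2  98.1  86. ]
beakerbase [ 757.4 -138.7   50. ]
sp1 [ 558.4 -500.1    5. ]
sp2 [ 462.1 -634.5    5. ]
scale [541.6 538.3  50. ]
scaleR [482.4 396.8  50. ]
```

View pics/1.png

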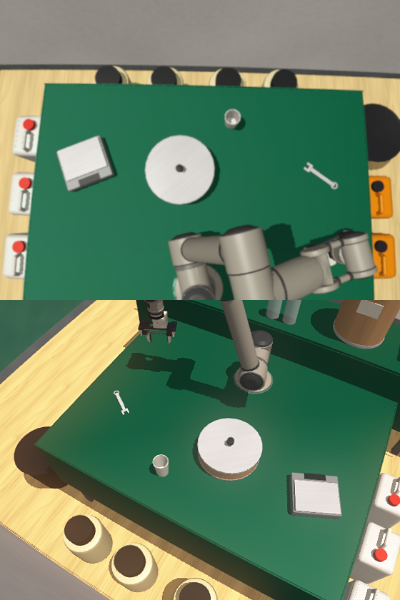

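```bash
python3 -c "
from h import *
print(totool([522,93,400]))"
```

```text
[ 0.5171 -0.4079  0.0048]
```

```bash
python3 -m pendant '[[[0.517,-0.408,0.005],[0,0,0],0.0918],[[0.517,-0.408,0.005],[0,0,0],0.0918],[[0.517,-0.408,0.005],[0,0,0],0.0918],[[0.517,-0.408,0.005],[0,0,0],0.0918],[[0.517,-0.408,0.005],[0,0,0],0.0918],[[0.517,-0.408,0.005],[0,0,0],0.0918],[[0.517,-0.408,0.005],[0,0,0],0.0918],[[0.517,-0.408,0.005],[0,0,0],0.0918],[[0.517,-0.408,0.005],[0,0,0],0.0918],[[0.517,-0.408,0.005],[0,0,0],0.0918]]'
python3 -c "
from h import *
print(totool([522,93,400]))"
```

```text
time: 0.93
tool_pos: [405.4, -116.9, 401.5]
tcp_rot: [3.142, 0.0, 0.399]
contact_force: [0.2, -1.4, 0.3]
grip_width: 92.1
[ 0.1889 -0.1482  0.0015]
```

```bash
python3 -m pendant '[[[0.189,-0.148,0.001],[0,0,0],0.0918],[[0.189,-0.148,0.001],[0,0,0],0.0918],[[0.189,-0.148,0.001],[0,0,0],0.0918],[[0.189,-0.148,0.001],[0,0,0],0.0918],[[0.189,-0.148,0.001],[0,0,0],0.0918],[[0.189,-0.148,0.001],[0,0,0],0.0918],[[0.189,-0.148,0.001],[0,0,0],0.0918],[[0.189,-0.148,0.001],[0,0,0],0.0918],[[0.189,-0.148,0.001],[0,0,0],0.0918],[[0.189,-0.148,0.001],[0,0,0],0.0918]]'
python3 -c "
from h import *
c=capture('wrist');save(c,'w1');np.save('w1.npy',c,allow_pickle=True)
print(get_obs()['tool_pos'],ray(c,(280,210)), totool([522,93,400]))"
```

```text
time: 1.77
tool_pos: [521.3, 89.9, 400.4]
tcp_rot: [3.142, 0.001, 0.398]
contact_force: [0.8, -0.6, 0.3]
grip_width: 92.0
[521.40774588  89.7572072  400.5618802 ] (array([584.61982336, 115.33497047, 380.46453558]), array([-0.23428689, -0.09446476, -0.96757765])) [ 0.0018 -0.0028  0.0006]
```

View pics/w1.png

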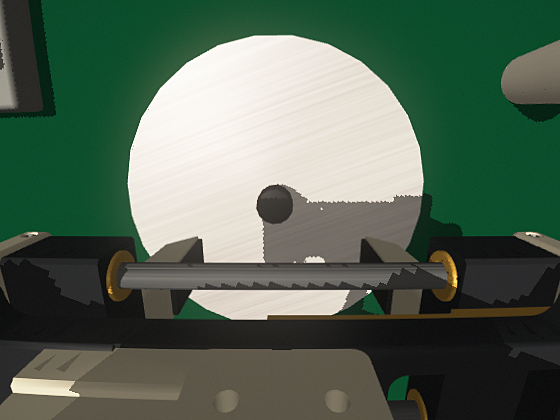

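The wrist view shows the knob at about (275,204); the lid spans x 128–424.

```bash
python3 - <<'E'
from h import *
c=np.load('w1.npy',allow_pickle=True).item()
g=c["color"].astype(int)
m=(g.max(2)<95).astype(np.uint8);m[:175]=0;m[230:]=0;m[:,:245]=0;m[:,305:]=0
cs=max(cv2.findContours(m,0,2)[0],key=cv2.contourArea);(u,v),r=cv2.minEnclosingCircle(cs);print(u,v,r,onz(c,(u,v),113),onz(c,(275,204),113))
gr=((g[:,:,1]-g[:,:,0])<15).astype(np.uint8)
# lid upper rim points for circle fit
pts=[]
for a in np.arange(170,371,5):
    a=np.radians(a)
    for rr in range(60,200):
        x,y=int(275+rr*np.cos(a)),int(195+rr*np.sin(a))
        if y<0 or y>=225: break
        if not gr[y,x]: pts.append(onz(c,(x,y),86)[:2]);break
p=np.array(pts);A=np.c_[2*p,np.ones(len(p))];s=np.linalg.lstsq(A,(p**2).sum(1),rcond=None)[0];print(len(p),"lid",s[:2],np.sqrt(s[2]+s[:2]@s[:2]))
print(totool([*onz(c,(u,v),113)[:2],270]))
E
```

```text
274.9300537109375 203.7746124267578 19.88275146484375 [523.6  96.  113. ] [523.4  95.8 113. ]
41 lid [523.47737396  96.42332792] 153.682582722937
[ 0.0045 -0.0049  0.1306]
```

```bash
python3 -m pendant '[[[0.0045,-0.005,0.04],[0,0,0],0.06],[[0.0045,-0.005,0.08],[0,0,0],0.06],[[0.0045,-0.005,0.11],[0,0,0],0.06],[[0.0045,-0.005,0.13],[0,0,0],0.06],[[0.0045,-0.005,0.13],[0,0,0],0.06],[[0.0045,-0.005,0.13],[0,0,0],0.02],[[0.0045,-0.005,0.13],[0,0,0],0.02],[[0.0045,-0.005,0.13],[0,0,0],0.0],[[0.0045,-0.005,0.13],[0,0,0],0.0],[[0.0045,-0.005,0.13],[0,0,0],0.0]]'
```

```text
time: 2.65
tool_pos: [524.2, 97.3, 272.0]
tcp_rot: [3.141, -0.003, 0.399]
contact_force: [-0.6, 0.7, 6.6]
grip_width: 33.2
```

```bash
python3 -m pendant '[[[0,0,-0.01],[0,0,0],0],[[0,0,-0.02],[0,0,0],0],[[0,0,-0.03],[0,0,0],0],[[0,0,-0.045],[0,0,0],0],[[0,0,-0.06],[0,0,0],0],[[0,0,-0.08],[0,0,0],0],[[0,0,-0.08],[0,0,0],0]]'; python3 -c "
from h import *
print(totool([455,-250,350]))"
```

```text
time: 3.23
tool_pos: [524.8, 97.3, 355.0]
tcp_rot: [3.139, -0.007, 0.399]
contact_force: [1.0, 0.6, -2.6]
grip_width: 33.4
[-0.1992  0.2929  0.0044]
```

```bash
python3 -m pendant '[[[-0.008,0.012,0],[0,0,0],0],[[-0.022,0.032,0],[0,0,0],0],[[-0.04,0.059,0],[0,0,0],0],[[-0.06,0.088,0],[0,0,0],0],[[-0.08,0.118,0],[0,0,0],0],[[-0.1,0.147,0],[0,0,0],0],[[-0.12,0.177,0],[0,0,0],0],[[-0.14,0.206,0],[0,0,0],0],[[-0.155,0.228,0],[0,0,0],0],[[-0.17,0.25,0],[0,0,0],0]]'
python3 -m pendant '[[[-0.015,0.022,0],[0,0,0],0],[[-0.025,0.037,0],[0,0,0],0],[[-0.029,0.043,0.01],[0,0,0],0],[[-0.029,0.043,0.03],[0,0,0],0],[[-0.029,0.043,0.06],[0,0,0],0],[[-0.029,0.043,0.09],[0,0,0],0],[[-0.029,0.043,0.12],[0,0,0],0],[[-0.029,0.043,0.13],[0,0,0],0],[[-0.029,0.043,0.135],[0,0,0],0],[[-0.029,0.043,0.135],[0,0,0],0]]'
```

```text
time: 4.07
tool_pos: [463.6, -200.8, 350.2]
tcp_rot: [-3.141, 0.0, 0.398]
contact_force: [0.3, 0.3, -4.1]
grip_width: 33.3
time: 4.9
tool_pos: [454.4, -249.7, 214.9]
tcp_rot: [-3.14, 0.001, 0.399]
contact_force: [0.3, 0.1, -3.0]
grip_width: 33.3
```

```bash
python3 -m pendant '[[[0,0,0.006],[0,0,0],0],[[0,0,0.012],[0,0,0],0],[[0,0,0.016],[0,0,0],0],[[0,0,0.0185],[0,0,0],0],[[0,0,0.0185],[0,0,0],0],[[0,0,0.0185],[0,0,0],0]]'
```

```text
time: 5.4
tool_pos: [454.4, -250.1, 197.2]
tcp_rot: [3.141, -0.0, 0.399]
contact_force: [-0.2, 0.1, -2.7]
grip_width: 33.5
```

```bash
python3 -m pendant '[[[0,0,0.0012],[0,0,0],0],[[0,0,0.0014],[0,0,0],0.04],[[0,0,0.0014],[0,0,0],0.06],[[0,0,0.0014],[0,0,0],0.06],[[0,0,-0.02],[0,0,0],0.06],[[0,0,-0.06],[0,0,0],0.06],[[0,0,-0.1],[0,0,0],0.09],[[0,0,-0.14],[0,0,0],0.09],[[0,0,-0.18],[0,0,0],0.09],[[0,0,-0.2],[0,0,0],0.09]]'
python3 - <<'E'
from h import *
c=capture('top');save(c,'top2');np.save("top.npy",c,allow_pickle=True)
c=capture('scene');save(c,'sc2');np.save("scene.npy",c,allow_pickle=True)
E
```

```text
time: 6.23
tool_pos: [454.6, -250.1, 402.6]
tcp_rot: [3.135, -0.004, 0.399]
contact_force: [0.1, -0.3, -0.5]
grip_width: 82.4
```

View pics/top2.png

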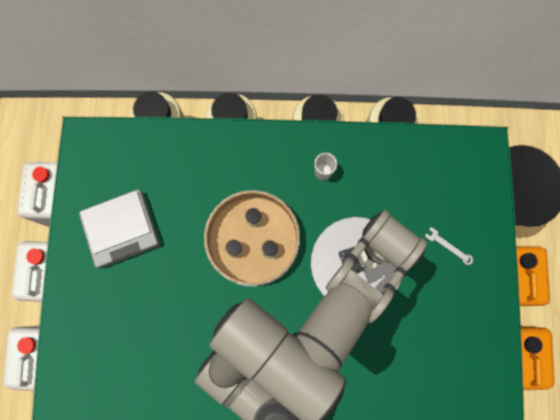

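Lid lies right of the drum (centre about (357,262)). Jar caps at about (254,216), (234,248), (271,249).

```bash
python3 - <<'E'
from h import *
c=np.load("top.npy",allow_pickle=True).item();g=c["color"].astype(int)
m=(g.max(2)<80).astype(np.uint8)
k=np.zeros_like(m);cv2.circle(k,(253,237),40,1,-1);m*=k
for q in cv2.findContours(m,0,2)[0]:
    if cv2.contourArea(q)>60:
        (u,v),r=cv2.minEnclosingCircle(q);print(u,v,r,onz(c,(u,v),74))
print(totool([523,96,430]))
E
```

```text
270.5 248.0 6.946321964263916 [488.4  36.1  74. ]
253.2142791748047 216.0 7.224281311035156 [591.   94.7  74. ]
[ 0.1975 -0.2924 -0.0297]
```

```bash
python3 -m pendant '[[[0.18,-0.29,-0.03],[0,0,0],0.09],[[0.18,-0.29,-0.03],[0,0,0],0.09],[[0.18,-0.29,-0.03],[0,0,0],0.09],[[0.18,-0.29,-0.03],[0,0,0],0.09],[[0.18,-0.29,-0.03],[0,0,0],0.09],[[0.18,-0.29,-0.03],[0,0,0],0.09],[[0.18,-0.29,-0.03],[0,0,0],0.09],[[0.18,-0.29,-0.03],[0,0,0],0.09],[[0.18,-0.29,-0.03],[0,0,0],0.09],[[0.18,-0.29,-0.03],[0,0,0],0.09]]'
python3 -m pendant '[[[0,0,0],[0,0,0],0.09],[[0,0,0],[0,0,0],0.09]]'
python3 -c "
from h import *
c=capture('wrist');save(c,'w2');np.save('w2.npy',c,allow_pickle=True)
c=capture('scene');save(c,'sc2')"
```

```text
time: 7.17
tool_pos: [507.5, 89.6, 426.2]
tcp_rot: [-3.141, 0.001, 0.403]
contact_force: [0.5, 0.5, 0.2]
grip_width: 90.0
time: 7.33
tool_pos: [507.5, 85.9, 426.3]
tcp_rot: [3.142, 0.002, 0.398]
contact_force: [0.3, -0.2, -0.1]
grip_width: 89.9
```

View pics/w2.png

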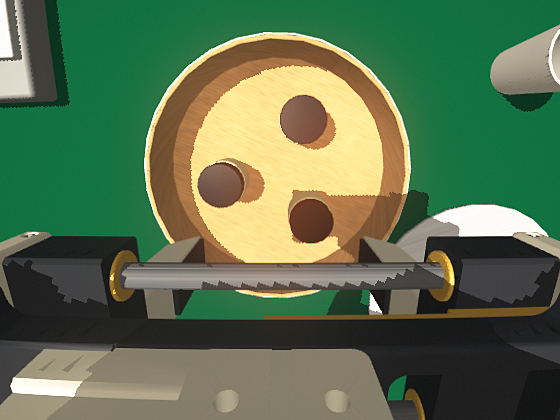

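View pics/sc2.png

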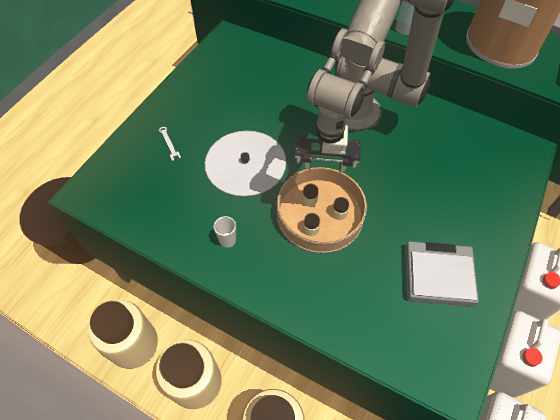

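Wrist: caps at about (304,120), (221,185), (311,221). Scene: lid flat with knob up, clear of the drum, and the bystanders are untouched.

```bash
python3 - <<'E'
from h import *
c=np.load("w2.npy",allow_pickle=True).item();g=c["color"]
gr=cv2.medianBlur(cv2.cvtColor(g,cv2.COLOR_RGB2GRAY),5)
h=cv2.HoughCircles(gr,cv2.HOUGH_GRADIENT,1,50,param1=80,param2=12,minRadius=20,maxRadius=27)
P=[]
for u0,v0 in [(304,120),(221,185),(311,221)]:
    q=min(h[0],key=lambda q:np.hypot(q[0]-u0,q[1]-v0));p=onz(c,q[:2],74);P.append(p);print(q,p,"hand",onz(c,(u0,v0),74))
P=np.array(P)[:,:2]
for i in range(3):
    print(i,[(round(float(np.linalg.norm(P[j]-P[i]))),round(float(np.degrees(np.arctan2(*(P[j]-P[i])[::-1]))))) for j in range(3) if j!=i], "drum r",np.linalg.norm(P[i]-[523.5,96.2]))
print(get_obs()["joint_positions"])
E
```

```text
[302.5 120.5  23. ] [593.1  95.1  74. ] hand [594.2  93.8  74. ]
[218.5 185.5  21.8] [489.6 155.6  74. ] hand [491.2 153.1  74. ]
[309.5 221.5  22.8] [490.5  40.9  74. ] hand [491.8  39.5  74. ]
0 [(120, 150), (116, -152)] drum r 69.60869198598695
1 [(120, -30), (115, -90)] drum r 68.3927627750188
2 [(116, 28), (115, 90)] drum r 64.39790369258925
[ 1.81023044e-02  3.06647725e-01  1.51360476e+00 -4.75252839e-04
  1.32218080e+00  1.19239506e+00]
```

```bash
python3 -c "
from h import *
print(totool([491,40,290]))
r=R.from_euler('xyz',[np.pi,0,0.399]).inv()
print(r.apply(np.array([[0,114,0],[103,-60,0]])))"
```

```text
[-0.0328  0.0356  0.1367]
[[ 4.42886679e+01 -1.05045294e+02 -1.28643384e-14]
 [ 7.15995198e+01  9.53021970e+01  1.16711531e-14]]
```

```bash
python3 -m pendant '[[[-0.033,0.0355,0.03],[0,0,0],0.08],[[-0.033,0.0355,0.07],[0,0,0],0.08],[[-0.033,0.0355,0.11],[0,0,0],0.08],[[-0.033,0.0355,0.137],[0,0,0],0.08],[[-0.033,0.0355,0.137],[0,0,0],0.08],[[-0.033,0.0355,0.16],[0,0,0],0.08],[[-0.033,0.0355,0.19],[0,0,0],0.08],[[-0.033,0.0355,0.215],[0,0,0],0.08],[[-0.033,0.0355,0.224],[0,0,0],0.08],[[-0.033,0.0355,0.224],[0,0,0],0.08]]'
```

```text
time: 8.27
tool_pos: [491.0, 41.0, 202.6]
tcp_rot: [-3.141, 0.002, 0.398]
contact_force: [-0.2, -0.1, -0.7]
grip_width: 80.0
```

```bash
python3 -m pendant '[[[0,0,0],[0,0,0],0.06],[[0,0,0],[0,0,0],0.05],[[0,0,0],[0,0,0],0.03],[[0,0,0],[0,0,0],0.03],[[0,0,0],[0,0,0],0.03],[[0,0,-0.006],[0,0,0],0.03],[[0,0,-0.014],[0,0,0],0.03],[[0,0,-0.018],[0,0,0],0.03],[[0,0,-0.018],[0,0,0],0.03],[[0,0,-0.018],[0,0,0],0.03]]'
for i in 1 2 3; do python3 -m pendant '[[[0,0,0],[0,0,0],0.03]]'; done
```

```text
time: 9.1
tool_pos: [491.0, 41.6, 221.4]
tcp_rot: [3.141, -0.001, 0.399]
contact_force: [0.3, 0.1, -1.8]
grip_width: 55.5
time: 9.18
tool_pos: [490.9, 41.6, 220.9]
tcp_rot: [-3.142, 0.0, 0.399]
contact_force: [0.4, 0.0, -3.1]
grip_width: 55.6
time: 9.27
tool_pos: [490.9, 41.5, 220.8]
tcp_rot: [-3.141, 0.001, 0.399]
contact_force: [0.8, -0.4, -2.1]
grip_width: 55.6
time: 9.35
tool_pos: [490.9, 41.5, 220.7]
tcp_rot: [-3.141, 0.001, 0.399]
contact_force: [0.0, 0.1, -2.9]
grip_width: 55.4
```

About 2.7 N: light. Set it down and go to the next.

```bash
python3 -m pendant '[[[0,0,0.008],[0,0,0],0.03],[[0,0,0.014],[0,0,0],0.03],[[0,0,0.018],[0,0,0],0.03],[[0,0,0.0185],[0,0,0],0.03],[[0,0,0.0185],[0,0,0],0.06],[[0,0,0.0185],[0,0,0],0.08],[[0,0,0.0185],[0,0,0],0.08],[[0,0,-0.01],[0,0,0],0.08],[[0,0,-0.04],[0,0,0],0.08],[[0,0,-0.07],[0,0,0],0.08]]'
python3 -m pendant '[[[0,0,0],[0,0,0],0.08]]'
python3 -c "
from h import *
print(totool([490.5,154.5,202]))"
```

```text
time: 10.18
tool_pos: [490.8, 41.5, 291.2]
tcp_rot: [-3.141, 0.002, 0.399]
contact_force: [0.0, -1.0, 0.1]
grip_width: 79.7
time: 10.27
tool_pos: [492.6, 41.5, 295.7]
tcp_rot: [3.137, -0.008, 0.399]
contact_force: [1.2, -0.8, -0.0]
grip_width: 79.9
[ 0.0413 -0.1054  0.0936]
```

```bash
python3 -m pendant '[[[0.014,-0.035,0],[0,0,0],0.08],[[0.028,-0.07,0],[0,0,0],0.08],[[0.043,-0.1055,0],[0,0,0],0.08],[[0.043,-0.1055,0],[0,0,0],0.08],[[0.043,-0.1055,0.02],[0,0,0],0.08],[[0.043,-0.1055,0.05],[0,0,0],0.08],[[0.043,-0.1055,0.075],[0,0,0],0.08],[[0.043,-0.1055,0.089],[0,0,0],0.08],[[0.043,-0.1055,0.089],[0,0,0],0.08],[[0.043,-0.1055,0.089],[0,0,0],0.05]]'
```

```text
time: 11.1
tool_pos: [489.6, 155.1, 201.2]
tcp_rot: [-3.141, 0.002, 0.399]
contact_force: [-0.0, 0.4, -0.2]
grip_width: 76.7
```

```bash
python3 -m pendant '[[[0,0,0],[0,0,0],0.03],[[0,0,0],[0,0,0],0.03],[[0,0,0],[0,0,0],0.03],[[0,0,0],[0,0,0],0.03],[[0,0,-0.006],[0,0,0],0.03],[[0,0,-0.014],[0,0,0],0.03],[[0,0,-0.018],[0,0,0],0.03],[[0,0,-0.018],[0,0,0],0.03],[[0,0,-0.018],[0,0,0],0.03],[[0,0,-0.018],[0,0,0],0.03]]'
for i in 1 2 3; do python3 -m pendant '[[[0,0,0],[0,0,0],0.03]]'; done
```

```text
time: 11.93
tool_pos: [489.5, 155.4, 219.9]
tcp_rot: [3.142, 0.0, 0.399]
contact_force: [-0.6, 0.2, -3.0]
grip_width: 55.5
time: 12.02
tool_pos: [489.5, 155.4, 219.7]
tcp_rot: [-3.142, 0.001, 0.399]
contact_force: [0.4, 0.2, -2.5]
grip_width: 55.4
time: 12.1
tool_pos: [489.5, 155.4, 219.7]
tcp_rot: [-3.142, 0.001, 0.399]
contact_force: [0.3, -0.6, -3.6]
grip_width: 55.7
time: 12.18
tool_pos: [489.6, 155.4, 219.7]
tcp_rot: [-3.142, 0.001, 0.399]
contact_force: [-0.1, -0.7, -3.8]
grip_width: 55.2
```

About 3.2 N: also light. Set it down and go to the third.

```bash
python3 -m pendant '[[[0,0,0.008],[0,0,0],0.03],[[0,0,0.014],[0,0,0],0.03],[[0,0,0.018],[0,0,0],0.03],[[0,0,0.0185],[0,0,0],0.03],[[0,0,0.0185],[0,0,0],0.06],[[0,0,0.0185],[0,0,0],0.08],[[0,0,0.0185],[0,0,0],0.08],[[0,0,-0.01],[0,0,0],0.08],[[0,0,-0.04],[0,0,0],0.08],[[0,0,-0.07],[0,0,0],0.08]]'
python3 -m pendant '[[[0,0,-0.002],[0,0,0],0.08]]'
python3 -c "
from h import *
print(totool([593.5,94.5,202]))"
```

```text
time: 13.02
tool_pos: [489.5, 155.4, 290.3]
tcp_rot: [-3.141, 0.002, 0.399]
contact_force: [0.7, 0.5, -1.1]
grip_width: 79.6
time: 13.1
tool_pos: [491.1, 155.7, 296.7]
tcp_rot: [3.139, -0.009, 0.399]
contact_force: [1.6, 0.3, 0.6]
grip_width: 79.7
[0.0697 0.096  0.0956]
```

```bash
python3 -m pendant '[[[0.024,0.032,0],[0,0,0],0.08],[[0.048,0.064,0],[0,0,0],0.08],[[0.072,0.096,0],[0,0,0],0.08],[[0.072,0.096,0],[0,0,0],0.08],[[0.072,0.096,0.02],[0,0,0],0.08],[[0.072,0.096,0.05],[0,0,0],0.08],[[0.072,0.096,0.075],[0,0,0],0.08],[[0.072,0.096,0.09],[0,0,0],0.08],[[0.072,0.096,0.09],[0,0,0],0.08],[[0.072,0.096,0.09],[0,0,0],0.05]]'
```

```text
time: 13.93
tool_pos: [593.0, 94.9, 200.9]
tcp_rot: [-3.141, 0.002, 0.399]
contact_force: [0.1, -0.2, -0.7]
grip_width: 76.7
```

```bash
python3 -m pendant '[[[0,0,0],[0,0,0],0.03],[[0,0,0],[0,0,0],0.03],[[0,0,0],[0,0,0],0.03],[[0,0,0],[0,0,0],0.03],[[0,0,-0.006],[0,0,0],0.03],[[0,0,-0.014],[0,0,0],0.03],[[0,0,-0.018],[0,0,0],0.03],[[0,0,-0.018],[0,0,0],0.03],[[0,0,-0.018],[0,0,0],0.03],[[0,0,-0.018],[0,0,0],0.03]]'
for i in 1 2 3; do python3 -m pendant '[[[0,0,0],[0,0,0],0.03]]'; done
```

```text
time: 14.77
tool_pos: [593.1, 94.9, 219.8]
tcp_rot: [-3.141, 0.001, 0.399]
contact_force: [-0.4, 0.3, -6.1]
grip_width: 55.4
time: 14.85
tool_pos: [593.1, 94.9, 219.6]
tcp_rot: [-3.141, 0.001, 0.399]
contact_force: [0.4, 0.2, -5.1]
grip_width: 55.2
time: 14.93
tool_pos: [593.2, 94.9, 219.6]
tcp_rot: [-3.141, 0.001, 0.399]
contact_force: [-0.3, -0.1, -5.8]
grip_width: 55.8
time: 15.02
tool_pos: [593.2, 94.9, 219.7]
tcp_rot: [-3.141, 0.001, 0.399]
contact_force: [-1.3, -0.3, -5.4]
grip_width: 55.2
```

About 5.6 N: this is the heavy one, so take it out.

```bash
python3 -m pendant '[[[0,0,-0.01],[0,0,0],0.03],[[0,0,-0.025],[0,0,0],0.03],[[0,0,-0.045],[0,0,0],0.03],[[0,0,-0.065],[0,0,0],0.03],[[0,0,-0.085],[0,0,0],0.03],[[0,0,-0.105],[0,0,0],0.03],[[0,0,-0.125],[0,0,0],0.03],[[0,0,-0.14],[0,0,0],0.03],[[0,0,-0.148],[0,0,0],0.03],[[0,0,-0.15],[0,0,0],0.03]]'
python3 -m pendant '[[[0,0,0],[0,0,0],0.03],[[0,0,0],[0,0,0],0.03],[[0,0,0],[0,0,0],0.03],[[0,0,0],[0,0,0],0.03],[[0,0,0],[0,0,0],0.03],[[0,0,0],[0,0,0],0.03],[[0,0,0],[0,0,0],0.03],[[0,0,0],[0,0,0],0.03],[[0,0,0],[0,0,0],0.03],[[0,0,0],[0,0,0],0.03]]'
python3 -c "
from h import *
a=capture('top')['color'];b=capture('scene')['color']
o=np.hstack([a[150:320,190:440],b[80:250,180:430]])
cv2.imwrite('pics/fin.png',cv2.resize(o,(800,272))[:,:,::-1])"
```

```text
time: 15.85
tool_pos: [593.3, 95.0, 372.3]
tcp_rot: [3.14, -0.003, 0.399]
contact_force: [-0.3, 0.3, -5.3]
grip_width: 55.3
time: 16.68
tool_pos: [593.3, 94.9, 370.1]
tcp_rot: [3.142, -0.0, 0.399]
contact_force: [0.8, 0.6, -5.4]
grip_width: 55.3
```

View pics/fin.png

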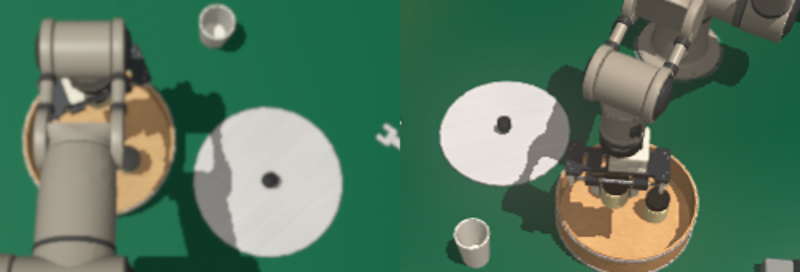

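Left crop: lid flat at (268,182) and a jar standing at (130,160). Right crop: the held jar is upright at (613,190), with another jar standing in the drum at (655,205). The readings are still, so I'm handing in.

```bash
python3 -c "
from plant import close_job; print(close_job())"
```

```text
the job is handed in; nothing more can be done
None
```

I lifted the lid off by its knob and laid it flat, knob up, on the table about 350 mm from the drum's centre. Each jar was then raised about 18 mm to feel its weight: roughly 2.7 N, 3.2 N and 5.6 N. The first two went back down on the drum floor. I took out only the third, the heaviest, and handed in at about 17 s of the 72 s allowed.

**Last checks:** the heavy jar was upright and still in the gripper, its centre about 208 mm above the table by tool height, and the wrist still read about 5.4 N. The final pictures showed the lid flat, the beaker in place and the two light jars standing in the drum, one seen in each view because the arm hid part of it. The scale and spanner were only partly in those pictures, but the arm never went near them. Single force readings scattered by up to about 0.7 N, well below the gap between light and heavy, and no check failed or disagreed.

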